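# Tip a turned ball from a dipper into the drawer's pocket

## Task

Pull the top drawer of the small wooden cabinet out to its stop, then take the wooden dipper by its handle and tip the ball that lies in it into the big square pocket of that drawer. The ball is freshly oiled: do not touch it with the robot, and tip it from close over the pocket so that it does not drop hard. Then stand the dipper upright on the bench again, leave the drawer fully out, and leave the bottom drawer, the blank, the jar and the mallet as they are.

Things in the scene. Friction and masses are not known exactly. Their poses are not given: they have to be found in the camera images.
- cabinet_front (a point): Small wooden cabinet, 240 (x) x 240 (y) x 145 (z) mm, fixed to the bench; this point is the middle of the lower edge of its front; its -x axis points out of its front (towards the robot, turned by up to 7 degrees), z up. Two drawers, one above the other, run out along its -x axis; the pocket and handle are in the top one.
- top_drawer (a joint): Travel of the top drawer in m: 0 shut, 0.16 at its stop, fully out. It needs about 3 N to move, stays where it is left, and starts 0 to 30 mm open.
- low_drawer (a joint): Travel of the bottom drawer in m, 0 shut; it has a small round knob and is to stay shut.
- handle (a point): Middle of the top drawer's bow handle: a dark steel bar 12 mm thick and 120 mm long along the cabinet's y, its axis 50 mm in front of the drawer's face (44 mm free gap behind the bar), 110 mm above the bench, 35 mm below the cabinet's top. The bar's ends bend back to the face. Axes as the cabinet's. Moves with the drawer.
- pocket (a point): Centre of the floor of the square pocket, front left in the top drawer seen from the robot: 120 x 120 mm inside, floor 76 mm above the bench, walls 6 mm thick rising 46 mm above it; the drawer's front, 15 mm thick, rises 52 mm. Its centre is 81 mm behind the front's outside. Axes as the cabinet's. Clear of the cabinet only with the drawer out. To its right: a narrow bay with two spindles.
- dipper: Pale turned wooden dipper, 160 g: a round cup 108 mm wide at the rim, 44 mm high, on a 72 mm foot, inner floor 6 mm above its underside, inner wall leaning 30 degrees out from vertical (the ball starts to roll out at about 60 degrees of tilt); straight handle along its -x axis. Origin at the centre of its underside, z up. Starts on the bench left or right of the cabinet.
- dipper_grip (a point): Grasp point on the dipper's handle, 120 mm from the cup's axis along the dipper's -x, 34 mm above the underside. The handle is a square bar 16 x 16 mm, reaching from the cup's wall to 166 mm from the cup's axis. Axes as the dipper's (x from here to the cup, z up).
- ball: Wooden ball, origin at its centre, 60 mm in diameter, 75 g, which starts lying in the dipper's cup. The ball turns freely: only the position counts.
- blank: Round turned wooden bowl blank, 100 mm wide, 56 mm high, without handle, standing on the bench on the other side of the cabinet from the dipper; origin at the centre of its underside. Bystander.
- jar: Amber glass jar with steel cap, 68 mm wide, 85 mm high, beside the cabinet; origin at the centre of its underside. Bystander.
- mallet: Turned wooden mallet standing on its head, 84 mm wide, 205 mm high, beside the cabinet; origin at the centre of its underside. Bystander.
Not all that is in view belongs to the job. Of the things like the dipper, leave any that is pink; of the rest the smaller one is meant.

How it is judged:
By the outcome, as a careful person would: the job done as asked, in the order asked, and still so for the second after the job is handed in, with the robot touching nothing.
It also fails if it takes over 72 s, if anything falls off the work surface, if the arm or the gripper's body presses on something with over 40 N, if the wrist force passes 120 N, or if a joint passes its speed limit or range.

## Robot

A 6-joint arm with a two-finger parallel gripper is mounted at the origin on the work surface. World frame = base frame: x ahead of the robot, y to its left, z up, the work surface at z = 0. Lengths are in m, angles in rad, forces in N, time in s.
With the tool pointing down it reaches from about 0.425 to 0.95 m from the base axis. Payload 3.5 kg.
Tool frame: the origin (TCP) lies at the very end of the fingers, on their centre line; the grasp point (between the pads) lies 19 mm behind it; x points along the fingers, z is the direction in which the jaws open and shut, and the axes are right-handed (so a half turn about x gives the same grasp; the last joint's range is limited). The gripper opens to 85 mm and grips with 20 to 120 N. Pads are 22 mm wide; open, the fingers measure 114 mm over their backs; the gripper's body (76 mm by 85 mm) begins 54 mm behind the grasp point. The pads swing forward as they close: fully open they stand 13 mm farther back than shut.
Start: joints at [1.032, 0.286, 1.577, -0, 1.279, -0.15], TCP at [0.256, 0.625, 0.231] pointing down, gripper open.
Joint ranges: [-2.77, 2.77], [-0.9, 2.22], [0.21, 2.48], [-1.53, 4.67], [0.24, 2.81], [-2.84, 2.84]. Speed limits (rad/s): [2.79, 2.79, 3.14, 3.14, 3.14, 3.14].

## Interface

Orientations are given as a unit quaternion [x, y, z, w].
In Python, from plant import ctrl, cams gives the robot as it stands.
- The arm moves only by the tool play_rows, never from a script. Its argument "rows" is a list of rows, each a list of 3 entries, a list of its own where there are three numbers: the opening in per cent of the stroke, from 0 (shut) to 100 (fully open), then the shift along the tool's x, y, z in units of 0.3 m (1.0 is 0.3 m), then the turn, a rotation vector about the tool's x, y, z in units of pi/2 rad (1.0 is pi/2 rad). A call has 1 to 10 rows; each row is the pose to reach, as a shift and turn from the pose commanded when the call began, along the tool's axes at that moment; what a row does not reach only later rows make up. A row lasts 1/12 s, in which the tool goes at most 41.7 mm and 7.16 degrees, less where a joint would pass 70% of its speed; a pose out of reach is approached as far as the arm can. A call with a number of a shift or a turn outside -1 to 1 is refused whole. A call with a gripper value outside its range is refused whole. The fingers move at their own pace and stop on an object; "force" is the grip in N (left out, the last holds). Time passes only in rows, so rows that repeat a pose let the fingers close. It gives the time, the measured TCP pose, the force and the opening at its end, in the units of the state.
- ctrl.get_state(): the state, without advancing time (a new reading comes with each control period).
- cams.read_camera(name): name is "scene" or "top" or "wrist"; returns a dict with "color" (400x640x3 uint8, red, green, blue), "fx", "fy", "cx", "cy" (pixels), "view" (4x4, takes a point from world to camera coordinates). Camera axes: x right, y down, z forward; pixel columns grow to the right and rows downward; lengths in m; the calibration is good to about 2 mm. A picture is of the moment at which its call begins. There is no depth.
- ctrl.sign_off(): hands the job in, once; it reports no verdict.
The state is a dict: "time": time; "qpos": joint angles; "dq": joint speeds; "joint_efforts": joint torques, N m; "eef_pos": TCP position; "tcp_rot": TCP orientation; "contact_force": force on the tool from outside, world axes, zero at the start; "wrist_torque": the same for the moment, N m; "opening": opening from 0.0 (shut) to 1.0 (fully open).
Only numpy, scipy, OpenCV 4.12 (cv2) and the standard library are available. Lean on these libraries where they do the work, as an engineer would, in place of code of your own. Each camera call takes 0.05 s, during which the arm holds its last target. There are 200 camera calls.

## Working session

There is one attempt and no reset: what is moved stays moved. The work goes in short steps, Python scripts to look and compute and a tool call to move; the robot and the scene stay as the last step left them, time stands still between calls to the robot, and variables do not carry over. Pictures are saved under pics/ and viewed, about 8 in all and at most 12, crops included, and the job is handed in when it is done.

Besides the shell and the picture viewer there is one more tool, called in YAML: its name, and indented under it one key for each argument. play_rows: Moves the arm, as the interface text tells. Shifts and turns lie within -1 to 1; 1 stands for 0.3 m of shift or pi/2 rad of turn. Its arguments: {"type":"object","properties":{"rows":{"type":"array"},"force":{"type":"number"}},"required":["rows"]}

```bash
ls; mkdir -p pics
cat > h.py <<'E'
import numpy as np, cv2
from scipy.spatial.transform import Rotation as R
from plant import ctrl, cams
def shot(name,fn):
    d=cams.read_camera(name); cv2.imwrite('pics/'+fn,cv2.cvtColor(d['color'],cv2.COLOR_RGB2BGR)); return d
def ray(d,u,v):
    V=np.array(d['view']); Rm=V[:3,:3]; c=-Rm.T@V[:3,3]
    return c, Rm.T@np.array([(u-d['cx'])/d['fx'],(v-d['cy'])/d['fy'],1])
def onz(d,u,v,z):
    c,r=ray(d,u,v); return c+r*(z-c[2])/r[2]
def proj(d,p):
    q=np.array(d['view'])@np.r_[p,1]; return np.array([d['fx']*q[0]/q[2]+d['cx'],d['fy']*q[1]/q[2]+d['cy']])
def go(p,q):  # shift/turn units to reach pose (p,quat) from the current commanded~measured pose
    s=ctrl.get_state(); A=R.from_quat(s['tcp_rot']); 
    print('shift',np.round(A.inv().apply(np.array(p)-s['eef_pos'])/0.3,4),'turn',np.round((A.inv()*R.from_quat(q)).as_rotvec()/(np.pi/2),4))
E
python3 - <<'E'
from h import *
s=ctrl.get_state();print(s)
a=shot('scene','s1.png');b=shot('top','t1.png')
import pickle;pickle.dump((a,b),open('v1.pkl','wb'))
for d in(a,b):print(np.round(d['view'],3).tolist(),d['fx'],d['cx'],d['cy'])
cv2.imwrite('pics/st1.png',np.vstack([cv2.imread('pics/s1.png'),cv2.imread('pics/t1.png')])[:, :])
E
```

```text
pics
{'time': 0.0, 'qpos': array([ 1.03201333e+00,  2.87161818e-01,  1.57814205e+00,  2.92842738e-05,
        1.27861043e+00, -1.50008905e-01]), 'dq': array([-0.00026896,  0.00091187,  0.00112567,  0.00048007,  0.00036868,
       -0.00056265]), 'joint_efforts': array([ 3.07932896e-04, -4.05995286e+01, -2.92619312e+01, -1.85819331e-04,
        5.89569536e-03,  6.81785167e-06]), 'eef_pos': array([0.25549941, 0.62408087, 0.22996867]), 'tcp_rot': array([-0.3943392 ,  0.5879135 ,  0.39365639,  0.58642046]), 'contact_force': array([-0.31427465, -0.51997745, -0.75353199]), 'wrist_torque': array([-0.04782831,  0.00552693,  0.01428866]), 'opening': 1.0017389863024482}
[[-0.339, 0.941, -0.006, 0.092], [0.733, 0.261, -0.628, -0.343], [-0.589, -0.217, -0.778, 1.645], [0.0, 0.0, 0.0, 1.0]] 374.481631033129 319.418985747776 194.48191581018895
[[-0.013, -1.0, 0.009, 0.07], [-0.994, 0.012, -0.105, 0.528], [0.105, -0.01, -0.994, 1.749], [0.0, 0.0, 0.0, 1.0]] 491.4242976754579 311.1931417342803 204.39268058237357
```

View pics/t1.png

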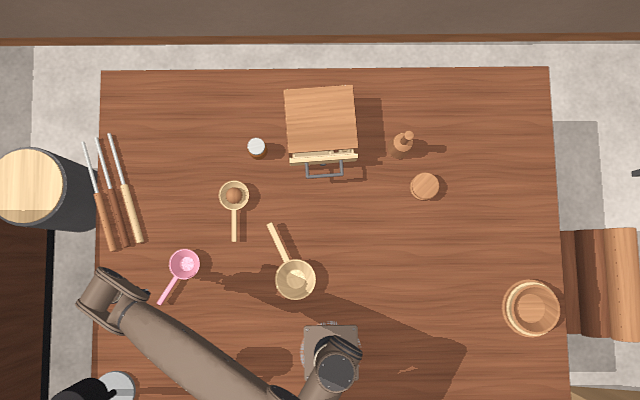

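View pics/s1.png

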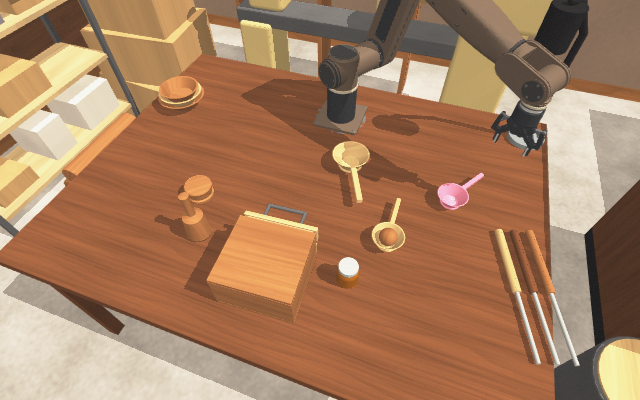

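Top view candidates for the dipper: pink (184,263), large pale empty one (295,280), small pale one with the ball (234,195). The small pale one with the ball fits; checking it in a crop along with the cabinet front.

Run:
```python
from h import *
import pickle;a,b=pickle.load(open('v1.pkl','rb'))
im=cv2.imread('pics/t1.png');c=im[75:255,205:375]
cv2.imwrite('pics/c1.png',cv2.resize(c,None,fx=3.3,fy=3.3,interpolation=cv2.INTER_CUBIC))
hsv=cv2.cvtColor(im,cv2.COLOR_BGR2HSV)
for p in [(234,230),(217+2,195),(234,195),(280,240),(320,120),(324,176),(324,155),(270,200),(306,170)]: print(p,hsv[p[1],p[0]])
```

```text
(234, 230) [ 18  74 255]
(219, 195) [ 17  84 236]
(234, 195) [ 12 124 192]
(280, 240) [ 16  98 182]
(320, 120) [ 13 115 222]
(324, 176) [160   6 120]
(324, 155) [ 18  67 246]
(270, 200) [ 10 129 164]
(306, 170) [165   3 149]
```

View pics/c1.png

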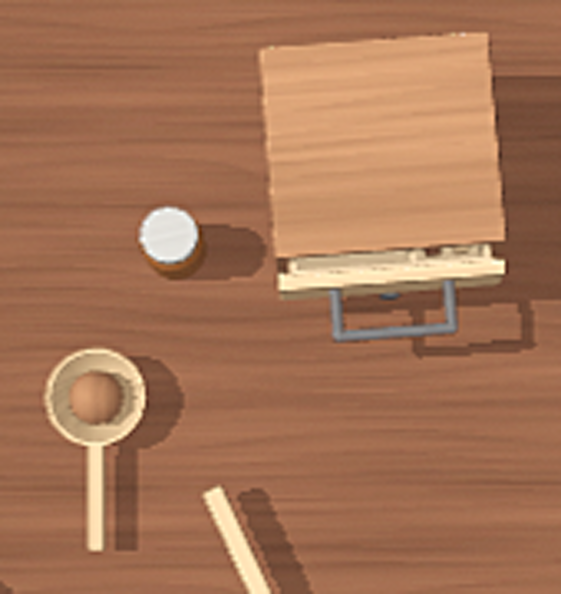

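The crop shows the small pale dipper, cup at (95,397) with the ball in it and handle down to (95,550), plus the bow handle bar from (335,338) to (456,328) and the drawer slightly open.

Run:
```python
from h import *
import pickle;a,b=pickle.load(open('v1.pkl','rb'))
im=cv2.imread('pics/t1.png');hsv=cv2.cvtColor(im,cv2.COLOR_BGR2HSV)
f=lambda x,y,z:onz(b,x/3.3+205-.5,y/3.3+75-.5,z)
for n,x,y,z in [('bl',260,50,.145),('br',487,34,.145),('fl',275,258,.145),('fr',503,241,.145),('barL',336,338,.11),('barR',456,328,.11)]: print(n,f(x,y,z).round(4))
# dipper mask
m=cv2.inRange(hsv,(14,50,190),(24,115,255)); m[:, :205]=0;m[:,262:]=0;m[:160]=0;m[245:]=0
ys,xs=np.nonzero(m)
up=ys<211; P=np.c_[xs,ys].astype(np.int32)
(cx,cy),r=cv2.minEnclosingCircle(P[up & (ys<207)]);print('cup px',cx,cy,r)
c=onz(b,cx,cy,.044);print('cup',c, 'rad',r*1.749/491)
h=P[ys>214]; 
hc=[onz(b,*p.astype(float),.042) for p in (h[h[:,1]<219].mean(0),h[h[:,1]>232].mean(0),h[h[:,1]==h[:,1].max()].mean(0))];print('handle',np.round(hc,4))
g=cv2.inRange(hsv,(0,0,60),(180,45,200)); g[:160]=0;g[185:]=0;g[:,:295]=0;g[:,352:]=0
ys,xs=np.nonzero(g);print(xs.min(),xs.max(),ys.min(),ys.max())
# lower-most rows per column
L=np.array([(x,ys[xs==x].max()) for x in np.unique(xs)]);print(L.T.tolist())
```

```text
bl [0.9167 0.1557 0.145 ]
br [ 0.9317 -0.0827  0.145 ]
fl [0.695  0.1418 0.145 ]
fr [ 0.7103 -0.0945  0.145 ]
barL [0.6163 0.0797 0.11  ]
barR [ 0.6255 -0.0466  0.11  ]
cup px 233.22413635253906 194.5 15.232447624206543
cup [0.56634048 0.34229328 0.044     ] rad 0.05425977778968889
handle [[0.4874 0.3423 0.042 ]
 [0.4151 0.3418 0.042 ]
 [0.4001 0.341  0.042 ]]
305 342 160 177
[[305, 306, 307, 308, 309, 310, 311, 312, 313, 314, 315, 316, 317, 318, 319, 320, 321, 322, 323, 324, 325, 326, 327, 328, 329, 330, 331, 332, 333, 334, 335, 336, 337, 338, 339, 340, 341, 342], [169, 176, 177, 177, 177, 177, 177, 177, 177, 177, 177, 177, 177, 177, 177, 176, 176, 176, 176, 176, 176, 176, 176, 176, 176, 176, 176, 176, 175, 175, 175, 175, 175, 175, 175, 175, 175, 175]]
```

```bash
cat >> h.py <<'E'
def down(az,roll=0):
    # tool x down, tool z (jaws) at azimuth az; then roll about horizontal axis perpendicular to jaws
    z=np.array([np.cos(az),np.sin(az),0]);x=np.array([0,0,-1.]);return R.from_matrix(np.c_[x,np.cross(z,x),z]).as_quat()
E
python3 - <<'E'
from h import *
s=ctrl.get_state();print(R.from_quat(s['tcp_rot']).as_matrix().round(3))
for az in(.0625,.0625+np.pi): go([.621,.0165,.2],down(az))
E
```

```text
[[-0.001 -0.925  0.379]
 [-0.002  0.379  0.925]
 [-1.     0.    -0.002]]
shift [ 0.1025 -1.8951 -1.4122] turn [ 7.127e-01 -1.400e-03  6.000e-04]
shift [ 0.1025 -1.8951 -1.4122] turn [-1.2873e+00 -7.0000e-04 -1.6000e-03]
```

play_rows:
  rows:
    - [45,[0.02,-0.95,-0.7],[0.36,0,0]]
    - [45,[0.02,-0.95,-0.7],[0.36,0,0]]
    - [45,[0.02,-0.95,-0.7],[0.36,0,0]]
    - [45,[0.02,-0.95,-0.7],[0.36,0,0]]
    - [45,[0.02,-0.95,-0.7],[0.36,0,0]]
    - [45,[0.02,-0.95,-0.7],[0.36,0,0]]
    - [45,[0.02,-0.95,-0.7],[0.36,0,0]]
    - [45,[0.02,-0.95,-0.7],[0.36,0,0]]
    - [45,[0.02,-0.95,-0.7],[0.36,0,0]]
    - [45,[0.02,-0.95,-0.7],[0.36,0,0]]

```text
time: 0.93
eef_pos: [0.4417, 0.3187, 0.2248]
tcp_rot: [-0.213, 0.675, 0.212, 0.674]
contact_force: [0.5, 0.4, -0.1]
opening: 0.452
```

Run:
```python
from h import *
print(ctrl.get_state()['qpos'].round(2))
go([.621,.0165,.2],down(.0625))
```

```text
[ 0.44  0.01  1.9  -0.    1.23 -0.17]
shift [ 0.084  -1.1678 -0.0888] turn [ 0.3494 -0.0005  0.0009]
```

play_rows:
  rows:
    - [45,[0.06,-1.0,-0.08],[0.35,0,0]]
    - [45,[0.06,-1.0,-0.08],[0.35,0,0]]
    - [45,[0.06,-1.0,-0.08],[0.35,0,0]]
    - [45,[0.06,-1.0,-0.08],[0.35,0,0]]
    - [45,[0.06,-1.0,-0.08],[0.35,0,0]]
    - [45,[0.06,-1.0,-0.08],[0.35,0,0]]
    - [45,[0.06,-1.0,-0.08],[0.35,0,0]]
    - [45,[0.06,-1.0,-0.08],[0.35,0,0]]
    - [45,[0.06,-1.0,-0.08],[0.35,0,0]]
    - [45,[0.06,-1.0,-0.08],[0.35,0,0]]

```text
time: 1.77
eef_pos: [0.5934, 0.0643, 0.2067]
tcp_rot: [-0.023, 0.707, 0.024, 0.706]
contact_force: [0.2, 0.2, 0.6]
opening: 0.448
```

Run:
```python
from h import *
s=ctrl.get_state();print(s['qpos'].round(2))
go([.621,.0165,.1],down(.0625))
d=shot('wrist','w1.png');import pickle;pickle.dump(d,open('w1.pkl','wb'));print(np.round(d['view'],3).tolist(),d['fx'])
for y in(-.06,.06): print(proj(d,[.621-y*.0625,.0165+y,.11]))
```

```text
[-0.06  0.14  1.8   0.    1.21 -0.13]
shift [ 0.3552 -0.1654  0.082 ] turn [ 0.0023 -0.0011 -0.0007]
[[0.998, 0.067, -0.002, -0.596], [0.065, -0.961, 0.268, -0.005], [0.016, -0.268, -0.963, 0.362], [0.0, 0.0, 0.0, 1.0]] 349.4069414885671
[350.62207578 332.98977899]
[355.37594675 185.97002137]
```

View pics/w1.png

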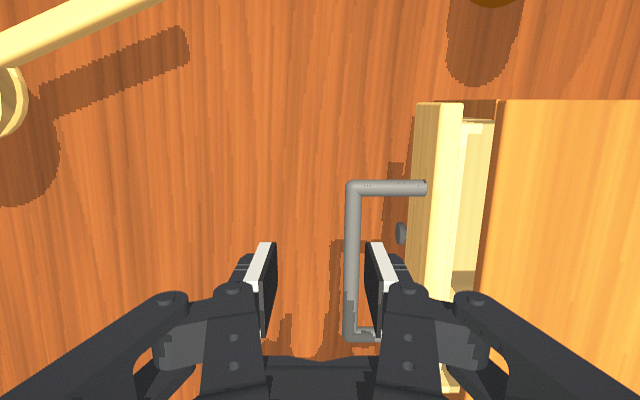

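play_rows:
  rows:
    - [45,[0.0,-0.165,0.08],[0,0,0]]
    - [45,[0.0,-0.165,0.08],[0,0,0]]
    - [45,[0.15,-0.165,0.08],[0,0,0]]
    - [45,[0.25,-0.165,0.08],[0,0,0]]
    - [45,[0.34,-0.165,0.08],[0,0,0]]
    - [45,[0.38,-0.165,0.08],[0,0,0]]
    - [45,[0.38,-0.165,0.08],[0,0,0]]

```text
time: 2.4
eef_pos: [0.618, 0.0177, 0.0895]
tcp_rot: [-0.024, 0.709, 0.025, 0.704]
contact_force: [-1.3, -0.1, -0.0]
opening: 0.445
```

play_rows:
  rows:
    - [0,[0,0,0],[0,0,0]]
    - [0,[0,0,0],[0,0,0]]
    - [0,[0,0,0],[0,0,0]]
    - [0,[0,0,0],[0,0,0]]
    - [0,[0,0,0],[0,0,0]]
    - [0,[0,0,0],[0,0,0]]
  force: 40

```text
time: 2.9
eef_pos: [0.6223, 0.0164, 0.0959]
tcp_rot: [-0.023, 0.706, 0.024, 0.708]
contact_force: [-1.9, 3.5, 7.1]
opening: 0.122
```

play_rows:
  rows:
    - [0,[0,0,-0.05],[0,0,0]]
    - [0,[0,0,-0.1],[0,0,0]]
    - [0,[0,0,-0.15],[0,0,0]]
    - [0,[0,0,-0.2],[0,0,0]]
    - [0,[0,0,-0.25],[0,0,0]]
    - [0,[0,0,-0.3],[0,0,0]]
    - [0,[0,0,-0.35],[0,0,0]]
    - [0,[0,0,-0.4],[0,0,0]]
    - [0,[0,0,-0.42],[0,0,0]]
    - [0,[0,0,-0.42],[0,0,0]]

```text
time: 3.73
eef_pos: [0.496, 0.0083, 0.0958]
tcp_rot: [-0.023, 0.705, 0.024, 0.708]
contact_force: [-1.9, 5.5, 8.6]
opening: 0.12
```

play_rows:
  rows:
    - [0,[0,0,-0.015],[0,0,0]]
    - [0,[0,0,-0.03],[0,0,0]]
    - [0,[0,0,-0.04],[0,0,0]]
    - [0,[0,0,-0.05],[0,0,0]]
    - [0,[0,0,-0.05],[0,0,0]]

```text
time: 4.15
eef_pos: [0.4823, 0.0074, 0.0959]
tcp_rot: [-0.022, 0.705, 0.024, 0.709]
contact_force: [-0.9, 5.4, 6.3]
opening: 0.123
```

play_rows:
  rows:
    - [0,[0,0,-0.01],[0,0,0]]
    - [0,[0,0,-0.02],[0,0,0]]
    - [0,[0,0,-0.03],[0,0,0]]
    - [0,[0,0,-0.03],[0,0,0]]

```text
time: 4.48
eef_pos: [0.4761, 0.007, 0.0959]
tcp_rot: [-0.022, 0.701, 0.024, 0.712]
contact_force: [9.1, 9.0, -1.2]
opening: 0.124
```

play_rows:
  rows:
    - [0,[0,0,-0.01],[0,0,0]]
    - [0,[0,0,-0.02],[0,0,0]]
    - [0,[0,0,-0.02],[0,0,0]]

```text
time: 4.73
eef_pos: [0.4762, 0.0069, 0.0961]
tcp_rot: [-0.021, 0.695, 0.023, 0.719]
contact_force: [30.4, 11.3, -19.2]
opening: 0.121
```

play_rows:
  rows:
    - [0,[0,0,0.025],[0,0,0]]
    - [40,[0,0,0.025],[0,0,0]]
    - [40,[0,0,0.025],[0,0,0]]
    - [40,[0,0,0.025],[0,0,0]]
    - [40,[-0.1,0,0.025],[0,0,0]]
    - [40,[-0.2,0,0.025],[0,0,0]]
    - [40,[-0.3,0,0.025],[0,0,0]]
    - [40,[-0.4,0,0.025],[0,0,0]]
    - [40,[-0.5,0,0.025],[0,0,0]]
    - [40,[-0.55,0,0.025],[0,0,0]]

```text
time: 5.57
eef_pos: [0.4738, 0.0052, 0.2625]
tcp_rot: [-0.024, 0.705, 0.023, 0.709]
contact_force: [0.3, 0.4, 1.1]
opening: 0.399
```

Run:
```python
from h import *
s=ctrl.get_state();print(s['qpos'].round(3),s['eef_pos'],s['tcp_rot'])
a=shot('top','t2.png');import pickle;pickle.dump(a,open('t2.pkl','wb'))
im=cv2.imread('pics/t2.png');c=im[75:255,205:375]
cv2.imwrite('pics/c2.png',cv2.resize(c,None,fx=3.3,fy=3.3,interpolation=cv2.INTER_CUBIC))
```

```text
[-2.030e-01 -1.990e-01  2.022e+00 -1.000e-03  1.313e+00 -2.690e-01] [0.47383979 0.00521134 0.2624963 ] [-0.02416261  0.70467949  0.02266142  0.70875203]
```

View pics/c2.png

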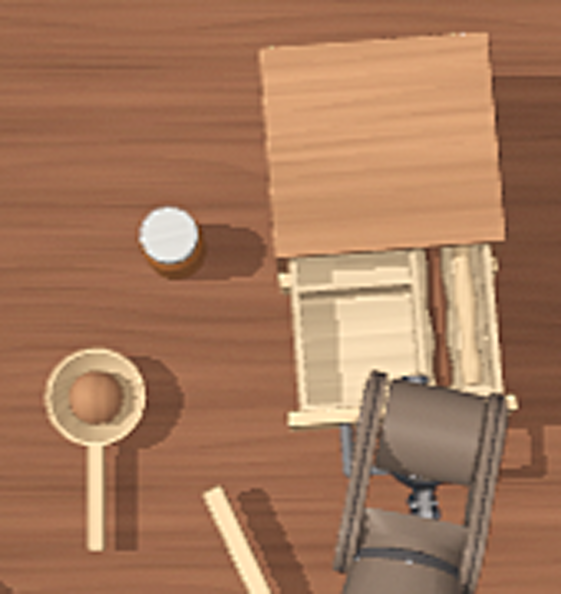

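The crop shows the drawer well out with pocket between about x=300 and 418, y=295–410; the dipper is unmoved. Computing the pocket, and trying the pouring wrist posture over the free bench on the way.

Run:
```python
from h import *
import pickle;b=pickle.load(open('t2.pkl','rb'))
f=lambda x,y,z:onz(b,x/3.3+205-.5,y/3.3+75-.5,z)
for n,x,y,z in [('Lin',302,350,.122),('Rin',414,342,.122),('back wall',355,290,.122),('frontL',289,425,.128),('frontR',516,408,.128)]: print(n,f(x,y,z).round(4))
h=np.array([.4762,.0069]);X=np.array([np.cos(.063),np.sin(.063)]);Y=np.array([-X[1],X[0]])
for n,x,y,z in [('Lin',302,350,.122),('Rin',414,342,.122),('backwall',355,290,.122),('frontL',289,425,.128),('frontR',516,408,.128)]:
  d=f(x,y,z)[:2]-h; print(n,(d@X).round(4),(d@Y).round(4))
im=cv2.imread('pics/t2.png'); hsv=cv2.cvtColor(im,cv2.COLOR_BGR2GRAY)
for r in (178,184): print(r,hsv[r,288:350].tolist())
go([.446,.342,.15],down(np.pi/2+.01)); go([.446,.342,.15],down(-np.pi/2+.01))
```

```text
Lin [0.6021 0.1153 0.122 ]
Rin [ 0.6092 -0.0016  0.122 ]
back wall [0.6649 0.0592 0.122 ]
frontL [0.5231 0.1294 0.128 ]
frontR [ 0.5379 -0.1057  0.128 ]
Lin 0.1325 0.1003
Rin 0.1322 -0.0168
backwall 0.1916 0.0404
frontL 0.0545 0.1193
frontR 0.0545 -0.1163
178 [107, 108, 109, 106, 104, 95, 175, 239, 216, 187, 186, 180, 177, 176, 176, 176, 176, 175, 173, 192, 225, 221, 220, 219, 220, 220, 220, 220, 221, 220, 221, 221, 221, 222, 222, 222, 223, 223, 223, 223, 224, 220, 191, 195, 230, 199, 178, 179, 139, 64, 88, 95, 125, 188, 177, 194, 221, 206, 224, 212, 187, 160]
184 [111, 110, 110, 111, 109, 102, 132, 206, 231, 187, 177, 178, 177, 175, 175, 173, 172, 172, 167, 186, 219, 215, 214, 214, 215, 214, 215, 215, 214, 215, 216, 215, 215, 215, 216, 215, 216, 217, 217, 218, 217, 220, 212, 194, 222, 224, 173, 168, 78, 69, 98, 122, 97, 83, 142, 177, 180, 215, 222, 217, 219, 201]
shift [ 0.3783  1.1285 -0.0256] turn [-0.9642  0.0033  0.0063]
shift [ 0.3783  1.1285 -0.0256] turn [ 1.0358  0.0064 -0.0033]
```

play_rows:
  rows:
    - [70,[0.0,0.9,-0.02],[-0.7,0,0]]
    - [70,[0.0,0.9,-0.02],[-0.7,0,0]]
    - [70,[0.0,0.9,-0.02],[-0.7,0,0]]
    - [70,[0.0,0.9,-0.02],[-0.7,0,0]]
    - [70,[0.0,0.9,-0.02],[-0.7,0,0]]
    - [70,[0.0,0.9,-0.02],[-0.7,0,0]]
    - [70,[0.0,0.9,-0.02],[-0.7,0,0]]
    - [70,[0.0,0.9,-0.02],[-0.7,0,0]]
    - [70,[0.0,0.9,-0.02],[-0.7,0,0]]
    - [70,[0.0,0.9,-0.02],[-0.7,0,0]]

```text
time: 6.45
eef_pos: [0.448, 0.2749, 0.2566]
tcp_rot: [-0.39, 0.591, 0.39, 0.589]
contact_force: [0.4, -0.5, 0.5]
opening: 0.7
```

Run:
```python
from h import *
s=ctrl.get_state();print(s['qpos'].round(3),s['eef_pos'],R.from_quat(s['tcp_rot']).as_matrix().round(2))
go([.446,.342,.22],down(np.pi/2+.01))
q=R.from_rotvec([-np.pi/4,0,0])*R.from_quat(down(np.pi/2+.01))
print(q.as_matrix()[:,0]); go([.446,.342,.22],q.as_quat())
```

```text
[ 3.570e-01 -6.400e-02  1.912e+00 -1.000e-03  1.296e+00 -8.110e-01] [0.44804837 0.27489726 0.25659866] [[-0.   -0.92  0.39]
 [-0.    0.39  0.92]
 [-1.    0.   -0.  ]]
shift [0.1217 0.0936 0.2034] turn [-0.2622 -0.0011 -0.0012]
[-8.32667268e-17 -7.07106781e-01 -7.07106781e-01]
shift [0.1217 0.0936 0.2034] turn [-0.248   0.4926 -0.0991]
```

play_rows:
  rows:
    - [70,[0.0,0.09,0.2],[-0.25,0.49,-0.1]]
    - [70,[0.0,0.09,0.2],[-0.25,0.49,-0.1]]
    - [70,[0.0,0.09,0.2],[-0.25,0.49,-0.1]]
    - [70,[0.0,0.09,0.2],[-0.25,0.49,-0.1]]
    - [70,[0.0,0.09,0.2],[-0.25,0.49,-0.1]]
    - [70,[0.0,0.09,0.2],[-0.25,0.49,-0.1]]
    - [70,[0.0,0.09,0.2],[-0.25,0.49,-0.1]]
    - [70,[0.0,0.09,0.2],[-0.25,0.49,-0.1]]

```text
time: 7.12
eef_pos: [0.4462, 0.341, 0.2538]
tcp_rot: [0.655, -0.652, -0.274, -0.266]
contact_force: [-0.8, -1.1, -1.2]
opening: 0.697
```

Run:
```python
from h import *
s=ctrl.get_state();print(s['qpos'].round(3),s['eef_pos'],R.from_quat(s['tcp_rot']).as_matrix().round(2))
go([.446,.342,.10],down(np.pi/2+.01))
d=shot('wrist','w2.png')
```

```text
[ 0.711  0.345  1.598 -0.576  1.745 -0.812] [0.44622421 0.34101205 0.25383987] [[ 0.   -1.   -0.01]
 [-0.71 -0.01  0.71]
 [-0.71  0.01 -0.71]]
shift [ 0.3599 -0.0039  0.3652] turn [ 0.0018 -0.5005 -0.0056]
```

play_rows:
  rows:
    - [70,[0.3,0,0.31],[0,-0.5,0]]
    - [70,[0.3,0,0.31],[0,-0.5,0]]
    - [70,[0.3,0,0.31],[0,-0.5,0]]
    - [70,[0.3,0,0.31],[0,-0.5,0]]
    - [70,[0.3,0,0.31],[0,-0.5,0]]
    - [70,[0.3,0,0.31],[0,-0.5,0]]
    - [70,[0.3,0,0.31],[0,-0.5,0]]
    - [70,[0.3,0,0.31],[0,-0.5,0]]

```text
time: 7.83
eef_pos: [0.4482, 0.3411, 0.1303]
tcp_rot: [-0.498, 0.498, 0.502, 0.502]
contact_force: [0.2, -0.9, -1.2]
opening: 0.7
```

Run:
```python
from h import *
s=ctrl.get_state();print(s['eef_pos'])
d=shot('wrist','w3.png')
print('grip',proj(d,[.446,.342,.034]),'end',proj(d,[.400,.341,.034]),'cup',proj(d,[.566,.342,.044]))
go([.446,.342,.016],down(np.pi/2+.01))
```

```text
[0.44821045 0.34110729 0.13028273]
grip [320.78546509 197.72028617] end [319.38494724 131.88596234] cup [320.70863479 350.80637879]
shift [ 0.3806  0.0064 -0.002 ] turn [-0.0053  0.0042 -0.0011]
```

View pics/w3.png

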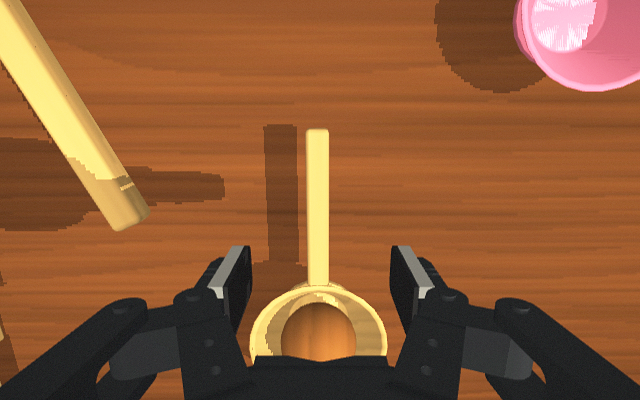

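play_rows:
  rows:
    - [70,[0.12,0.005,-0.002],[-0.005,0,0]]
    - [70,[0.24,0.005,-0.002],[-0.005,0,0]]
    - [70,[0.33,0.005,-0.002],[-0.005,0,0]]
    - [60,[0.38,0.005,-0.002],[-0.005,0,0]]
    - [60,[0.38,0.005,-0.002],[-0.005,0,0]]
    - [60,[0.38,0.005,-0.002],[-0.005,0,0]]

```text
time: 8.38
eef_pos: [0.445, 0.3435, 0.0145]
tcp_rot: [-0.501, 0.496, 0.506, 0.496]
contact_force: [0.2, 0.1, 0.8]
opening: 0.601
```

play_rows:
  rows:
    - [40,[0,0,0],[0,0,0]]
    - [10,[0,0,0],[0,0,0]]
    - [0,[0,0,0],[0,0,0]]
    - [0,[0,0,0],[0,0,0]]
    - [0,[0,0,0],[0,0,0]]
    - [0,[0,0,0],[0,0,0]]
    - [0,[0,0,0],[0,0,0]]
    - [0,[0,0,0],[0,0,0]]
    - [0,[0,0,0],[0,0,0]]
    - [0,[0,0,0],[0,0,0]]
  force: 80

```text
time: 9.22
eef_pos: [0.4462, 0.3441, 0.016]
tcp_rot: [-0.502, 0.495, 0.506, 0.497]
contact_force: [-1.4, 1.0, 5.4]
opening: 0.173
```

play_rows:
  rows:
    - [0,[-0.02,0,0],[0,0,0]]
    - [0,[-0.06,0,0],[0,0,0]]
    - [0,[-0.12,0,0],[0,0,0]]
    - [0,[-0.19,0,0],[0,0,0]]
    - [0,[-0.26,0,0],[0,0,0]]
    - [0,[-0.33,0,0],[0,0,0]]
    - [0,[-0.4,0,0],[0,0,0]]
    - [0,[-0.46,0,0],[0,0,0]]
    - [0,[-0.5,0,0],[0,0,0]]
    - [0,[-0.5,0,0],[0,0,0]]

```text
time: 10.05
eef_pos: [0.4467, 0.3432, 0.1678]
tcp_rot: [-0.502, 0.494, 0.506, 0.498]
contact_force: [0.5, 0.1, -2.3]
opening: 0.17
```

Run:
```python
from h import *
s=ctrl.get_state();print(s['eef_pos'],s['qpos'].round(2))
d=shot('scene','s4.png');im=cv2.imread('pics/s4.png')
g=proj(d,[.56,.342,.18]).astype(int);print(g)
c=im[max(0,g[1]-100):g[1]+80,max(0,g[0]-100):g[0]+100];cv2.imwrite('pics/c4.png',cv2.resize(c,None,fx=2.5,fy=2.5))
X=np.array([np.cos(.063),np.sin(.063)]);Y=np.array([-X[1],X[0]]);P=np.array([.604,.057])
g=P-.12*X-.025*Y;print('grip pour',g)
go([*g,.22],down(np.pi/2+.063))
```

```text
[0.44671447 0.34316385 0.16780516] [ 0.47  0.1   1.91  0.01  1.13 -1.12]
[395 209]
grip pour [0.48581202 0.0244946 ]
shift [-0.1869 -0.1159 -1.0617] turn [-0.0303  0.0038 -0.0018]
```

View pics/c4.png

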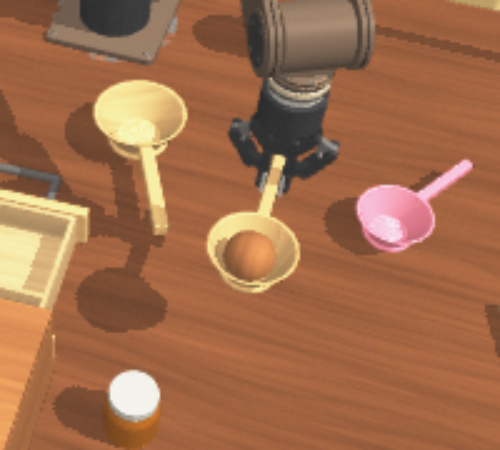

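play_rows:
  rows:
    - [0,[-0.02,-0.01,-0.02],[0,0,0]]
    - [0,[-0.04,-0.02,-0.07],[0,0,0]]
    - [0,[-0.06,-0.03,-0.14],[0,0,0]]
    - [0,[-0.08,-0.04,-0.23],[0,0,0]]
    - [0,[-0.08,-0.05,-0.33],[0,0,0]]
    - [0,[-0.08,-0.06,-0.43],[0,0,0]]
    - [0,[-0.08,-0.07,-0.52],[0,0,0]]
    - [0,[-0.08,-0.08,-0.6],[-0.01,0,0]]
    - [0,[-0.08,-0.09,-0.66],[-0.02,0,0]]
    - [0,[-0.08,-0.1,-0.7],[-0.03,0,0]]

```text
time: 10.93
eef_pos: [0.478, 0.1306, 0.1859]
tcp_rot: [-0.512, 0.485, 0.518, 0.483]
contact_force: [0.1, 0.4, -2.6]
opening: 0.171
```

play_rows:
  rows:
    - [0,[0,-0.01,-0.04],[0,0,0]]
    - [0,[0,-0.01,-0.1],[0,0,0]]
    - [0,[0,-0.01,-0.17],[0,0,0]]
    - [0,[0,-0.02,-0.23],[0,0,0]]
    - [0,[0,-0.02,-0.28],[0,0,0]]
    - [0,[0,-0.02,-0.31],[0,0,0]]
    - [0,[0,-0.02,-0.32],[0,0,0]]
    - [0,[0,-0.02,-0.32],[0,0,0]]

```text
time: 11.6
eef_pos: [0.4909, 0.0372, 0.1865]
tcp_rot: [-0.512, 0.484, 0.518, 0.484]
contact_force: [0.4, 0.7, -2.3]
opening: 0.17
```

```bash
cat >> h.py <<'E'
def pour(phi,off,zax):
    X=np.array([np.cos(.063),np.sin(.063),0]);Y=np.array([-X[1],X[0],0])
    g=np.array([.604,.057,0])-.12*X-off*Y; g[2]=zax
    q=R.from_rotvec(-np.radians(phi)*X)*R.from_quat(down(np.pi/2+.063))
    return g+.019*q.as_matrix()[:,0], q.as_quat()
E
python3 - <<'E'
from h import *
s=ctrl.get_state();print(s['eef_pos'],s['qpos'].round(2))
for phi in(0,50): go(*pour(phi,.025,.18))
go(*pour(50,.025,.185))
E
```

```text
[0.49087911 0.03720451 0.18651324] [-0.13 -0.08  2.06  0.01  1.17 -1.77]
shift [ 0.0849  0.019  -0.0417] turn [-0.0009  0.0037 -0.0033]
shift [ 0.062   0.0191 -0.0901] turn [ 0.0006  0.5593 -0.0035]
shift [ 0.0453  0.0192 -0.09  ] turn [ 0.0006  0.5593 -0.0035]
```

play_rows:
  rows:
    - [0,[0.0,0.005,-0.01],[0,0.04,0]]
    - [0,[0.0,0.01,-0.02],[0,0.09,0]]
    - [0,[0.01,0.015,-0.03],[0,0.15,0]]
    - [0,[0.02,0.02,-0.04],[0,0.22,0]]
    - [0,[0.03,0.02,-0.05],[0,0.29,0]]
    - [0,[0.04,0.02,-0.06],[0,0.36,0]]
    - [0,[0.05,0.02,-0.07],[0,0.43,0]]
    - [0,[0.06,0.02,-0.08],[0,0.5,0]]
    - [0,[0.06,0.02,-0.09],[0,0.54,0]]
    - [0,[0.06,0.02,-0.09],[0,0.56,0]]

```text
time: 12.43
eef_pos: [0.4858, 0.0122, 0.1668]
tcp_rot: [0.685, -0.643, -0.251, -0.231]
contact_force: [0.5, 0.3, -2.5]
opening: 0.169
```

Run:
```python
from h import *
s=ctrl.get_state();print(s['eef_pos'],s['qpos'].round(2),s['contact_force'])
print(proj(cams.read_camera('scene'),[.604,.057,.13]))
a=shot('scene','s5.png');b=shot('top','t5.png')
A=cv2.imread('pics/s5.png')[120:320,170:370];B=cv2.imread('pics/t5.png')[90:240,250:400]
cv2.imwrite('pics/c5.png',np.hstack([cv2.resize(A,(400,400)),cv2.resize(B,(400,400))]))
for phi,z in((65,.168),(78,.165)): go(*pour(phi,.025,z))
```

```text
[0.48580339 0.01220097 0.16677609] [ 0.21  0.12  2.07 -0.91  1.28 -1.  ] [ 0.4544988   0.30677177 -2.45603237]
[300.17678835 204.91509724]
shift [ 0.0285 -0.0002  0.0109] turn [ 0.0036  0.1671 -0.0007]
shift [ 0.0297 -0.0002  0.0052] turn [ 3.600e-03  3.115e-01 -3.000e-04]
```

View pics/c5.png

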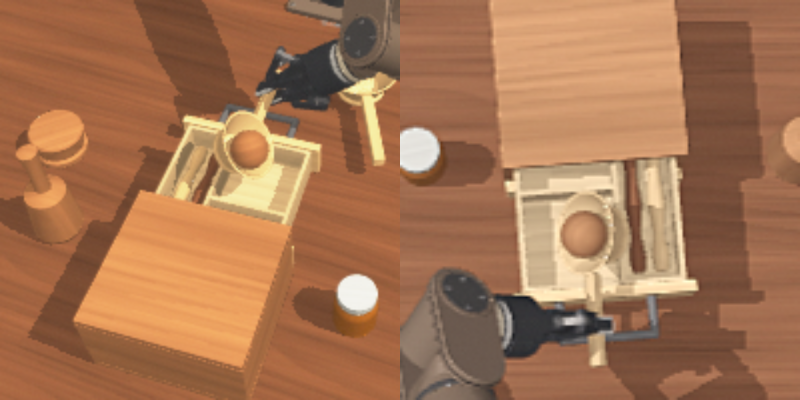

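play_rows:
  rows:
    - [0,[0.01,0,0.003],[0,0.04,0]]
    - [0,[0.02,0,0.006],[0,0.09,0]]
    - [0,[0.03,0,0.01],[0,0.13,0]]
    - [0,[0.035,0,0.01],[0,0.16,0]]
    - [0,[0.037,0,0.01],[0,0.18,0]]
    - [0,[0.037,0,0.009],[0,0.2,0]]
    - [0,[0.037,0,0.009],[0,0.22,0]]
    - [0,[0.037,0,0.008],[0,0.235,0]]
    - [0,[0.037,0,0.008],[0,0.25,0]]
    - [0,[0.037,0,0.008],[0,0.26,0]]

```text
time: 13.42
eef_pos: [0.4875, 0.0035, 0.1603]
tcp_rot: [0.721, -0.678, -0.105, -0.097]
contact_force: [-0.5, -0.4, -1.8]
opening: 0.165
```

play_rows:
  rows:
    - [0,[0,0,0],[0,0.01,0]]
    - [0,[0,0,0],[0,0.02,0]]
    - [0,[0,0,0],[0,0.03,0]]
    - [0,[0,0,0],[0,0.04,0]]
    - [0,[0,0,0],[0,0.05,0]]
    - [0,[0,0,0],[0,0.06,0]]
    - [0,[0,0,0],[0,0.06,0]]
    - [0,[0,0,0],[0,0.06,0]]
    - [0,[0,0,0],[0,0.06,0]]
    - [0,[0,0,0],[0,0.06,0]]

```text
time: 14.25
eef_pos: [0.4874, 0.0035, 0.1603]
tcp_rot: [0.725, -0.681, -0.072, -0.065]
contact_force: [0.1, -1.2, -2.5]
opening: 0.171
```

Run:
```python
from h import *
s=ctrl.get_state();print(s['eef_pos'],s['qpos'].round(2),s['contact_force'])
a=shot('scene','s6.png');b=shot('top','t6.png')
A=cv2.imread('pics/s6.png')[120:320,170:370];B=cv2.imread('pics/t6.png')[90:240,250:400]
cv2.imwrite('pics/c6.png',np.hstack([cv2.resize(A,(400,400)),cv2.resize(B,(400,400))]))
go(*pour(78,.025,.165))
```

```text
[0.48739466 0.0034534  0.16026589] [ 0.29  0.37  2.05 -1.27  1.57 -0.7 ] [ 0.08321925 -1.24475907 -2.51499026]
shift [-0.0087  0.0008 -0.0009] turn [ 0.0021 -0.0098 -0.0005]
```

View pics/c6.png

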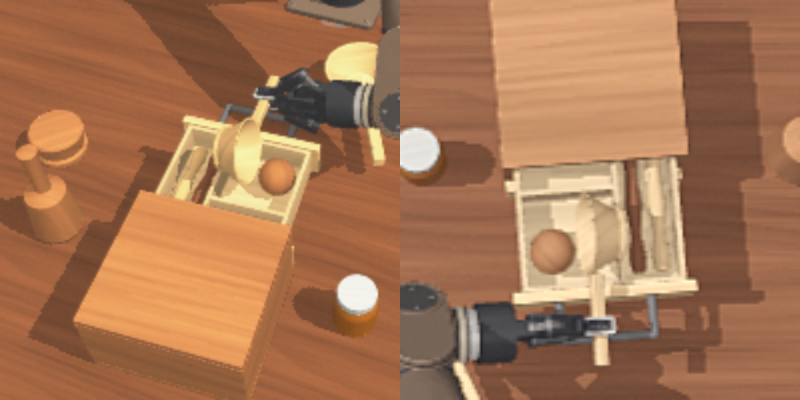

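The ball lies in the pocket (top crop 552,250) and the cup is empty. Lifting straight up, then levelling.

play_rows:
  rows:
    - [0,[-0.01,0,-0.04],[0,0,0]]
    - [0,[-0.02,0,-0.1],[0,0,0]]
    - [0,[-0.03,0,-0.16],[0,0,0]]
    - [0,[-0.05,0,-0.22],[0,0,0]]
    - [0,[-0.06,0,-0.27],[0,0,0]]
    - [0,[-0.06,0,-0.27],[0,0,0]]

```text
time: 14.85
eef_pos: [0.4888, 0.006, 0.2477]
tcp_rot: [0.726, -0.681, -0.069, -0.068]
contact_force: [0.1, -0.4, -1.7]
opening: 0.172
```

Run:
```python
from h import *
s=ctrl.get_state();print(s['eef_pos'],s['qpos'].round(2),s['contact_force'])
go([.4467,.25,.21],down(np.pi/2+.01))
```

```text
[0.48883814 0.00599695 0.24774137] [ 0.3   0.22  2.04 -1.27  1.62 -0.85] [ 0.09437494 -0.35385756 -1.69042385]
shift [-0.7811  0.0895  0.281 ] turn [ 0.0263 -0.8764  0.0256]
```

play_rows:
  rows:
    - [0,[-0.08,0.01,0.0],[0,-0.08,0]]
    - [0,[-0.16,0.02,0.02],[0,-0.16,0]]
    - [0,[-0.24,0.03,0.04],[0,-0.24,0]]
    - [0,[-0.32,0.04,0.06],[0.01,-0.32,0.01]]
    - [0,[-0.4,0.05,0.08],[0.01,-0.4,0.01]]
    - [0,[-0.48,0.06,0.1],[0.01,-0.48,0.01]]
    - [0,[-0.56,0.07,0.12],[0.02,-0.56,0.02]]
    - [0,[-0.64,0.08,0.14],[0.02,-0.64,0.02]]
    - [0,[-0.72,0.09,0.16],[0.025,-0.71,0.025]]
    - [0,[-0.78,0.09,0.17],[0.026,-0.78,0.026]]

```text
time: 15.68
eef_pos: [0.4444, 0.2442, 0.2383]
tcp_rot: [0.536, -0.534, -0.466, -0.458]
contact_force: [-0.3, -0.6, -3.3]
opening: 0.166
```

Run:
```python
from h import *
s=ctrl.get_state();print(s['eef_pos'],s['qpos'].round(2))
go([.4465,.343,.06],down(np.pi/2+.02))
```

```text
[0.44437466 0.24419374 0.23832265] [ 0.37 -0.05  1.93 -0.14  1.31 -1.17]
shift [ 0.5398 -0.0137  0.4126] turn [-0.007  -0.0933 -0.0046]
```

play_rows:
  rows:
    - [0,[0.03,-0.01,0.08],[0,-0.03,0]]
    - [0,[0.06,-0.01,0.16],[0,-0.06,0]]
    - [0,[0.09,-0.01,0.24],[-0.007,-0.093,-0.005]]
    - [0,[0.12,-0.014,0.32],[-0.007,-0.093,-0.005]]
    - [0,[0.19,-0.014,0.38],[-0.007,-0.093,-0.005]]
    - [0,[0.28,-0.014,0.41],[-0.007,-0.093,-0.005]]
    - [0,[0.37,-0.014,0.41],[-0.007,-0.093,-0.005]]
    - [0,[0.45,-0.014,0.41],[-0.007,-0.093,-0.005]]
    - [0,[0.5,-0.014,0.41],[-0.007,-0.093,-0.005]]
    - [0,[0.5,-0.014,0.41],[-0.007,-0.093,-0.005]]

```text
time: 16.52
eef_pos: [0.4439, 0.3392, 0.0661]
tcp_rot: [0.506, -0.5, -0.504, -0.49]
contact_force: [-1.0, -0.5, -2.5]
opening: 0.172
```

Run:
```python
from h import *
s=ctrl.get_state();print(s['eef_pos'],s['qpos'].round(2))
go([.4465,.343,.018],[-.502,.495,.506,.497])
a=shot('scene','s7.png');g=proj(a,[.52,.343,.08]).astype(int)
A=cv2.imread('pics/s7.png')[g[1]-60:g[1]+60,g[0]-70:g[0]+70]
cv2.imwrite('pics/c7.png',cv2.resize(A,None,fx=4,fy=4,interpolation=cv2.INTER_CUBIC))
```

```text
[0.4439345  0.33921101 0.06609308] [ 0.47  0.24  1.97 -0.01  0.95 -1.11]
shift [ 0.1601 -0.0102  0.0143] turn [ 0.0023 -0.0112 -0.0043]
```

View pics/c7.png

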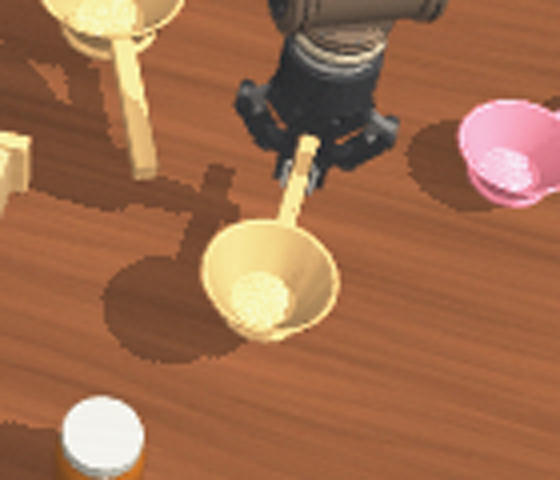

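The empty dipper hangs level over its old place, clear of its neighbours. Setting it down slowly.

play_rows:
  rows:
    - [0,[0.04,-0.005,0.01],[0,-0.01,0]]
    - [0,[0.08,-0.01,0.014],[0.002,-0.011,-0.004]]
    - [0,[0.12,-0.01,0.014],[0.002,-0.011,-0.004]]
    - [0,[0.14,-0.01,0.014],[0.002,-0.011,-0.004]]
    - [0,[0.15,-0.01,0.014],[0.002,-0.011,-0.004]]
    - [0,[0.157,-0.01,0.014],[0.002,-0.011,-0.004]]
    - [0,[0.157,-0.01,0.014],[0.002,-0.011,-0.004]]

```text
time: 17.15
eef_pos: [0.4511, 0.3458, 0.0243]
tcp_rot: [-0.503, 0.491, 0.505, 0.501]
contact_force: [-0.6, -0.3, -2.0]
opening: 0.171
```

play_rows:
  rows:
    - [0,[0.003,0,0],[0,0,0]]
    - [0,[0.006,0,0],[0,0,0]]
    - [0,[0.006,0,0],[0,0,0]]

```text
time: 17.4
eef_pos: [0.4513, 0.3459, 0.0227]
tcp_rot: [-0.503, 0.49, 0.505, 0.501]
contact_force: [0.5, 0.3, -1.4]
opening: 0.17
```

play_rows:
  rows:
    - [0,[0.006,0,0],[0,0,0]]
    - [0,[0.011,0,0],[0,0,0]]
    - [0,[0.015,0,0],[0,0,0]]
    - [0,[0.015,0,0],[0,0,0]]

```text
time: 17.73
eef_pos: [0.4508, 0.3457, 0.0175]
tcp_rot: [-0.503, 0.491, 0.505, 0.5]
contact_force: [0.5, -0.5, -1.7]
opening: 0.169
```

play_rows:
  rows:
    - [0,[0.003,0,0],[0,0,0]]
    - [0,[0.006,0,0],[0,0,0]]
    - [0,[0.006,0,0],[0,0,0]]

```text
time: 17.98
eef_pos: [0.451, 0.346, 0.0164]
tcp_rot: [-0.503, 0.491, 0.505, 0.501]
contact_force: [-2.1, -0.2, 2.0]
opening: 0.167
```

play_rows:
  rows:
    - [22,[0,0,0],[0,0,0]]
    - [30,[0,0,0],[0,0,0]]
    - [40,[0,0,0],[0,0,0]]
    - [55,[0,0,0],[0,0,0]]
    - [60,[0,0,0],[0,0,0]]
    - [60,[-0.05,0,0],[0,0,0]]
    - [60,[-0.15,0,0],[0,0,0]]
    - [60,[-0.28,0,0],[0,0,0]]
    - [60,[-0.41,0,0],[0,0,0]]
    - [60,[-0.5,0,0],[0,0,0]]
  force: 20

```text
time: 18.82
eef_pos: [0.451, 0.3446, 0.17]
tcp_rot: [-0.504, 0.489, 0.505, 0.502]
contact_force: [1.4, 0.6, 1.0]
opening: 0.6
```

play_rows:
  rows:
    - [60,[-0.1,-0.3,0.15],[0,0,0]]
    - [60,[-0.15,0.3,0],[0,0,0]]
    - [60,[-0.15,0.3,0],[0,0,0]]
    - [60,[-0.15,0.3,0],[0,0,0]]
    - [60,[-0.15,0.3,0],[0,0,0]]
    - [60,[-0.15,0.3,0],[0,0,0]]

```text
time: 19.32
eef_pos: [0.358, 0.3421, 0.2109]
tcp_rot: [-0.504, 0.49, 0.506, 0.501]
contact_force: [0.9, 0.3, 0.3]
opening: 0.599
```

Run:
```python
from h import *
s=ctrl.get_state();print(s['eef_pos'],s['contact_force'],s['time'])
a=shot('scene','s8.png');b=shot('top','t8.png')
A=cv2.imread('pics/s8.png')[130:310,150:450];B=cv2.imread('pics/t8.png')[75:255,190:450]
cv2.imwrite('pics/c8.png',np.vstack([cv2.resize(A,(480,288)),cv2.resize(B,(430,298))[:, :] if 0 else cv2.resize(B,(480,308))]))
# ball and front lines
f=lambda x,y,z:onz(b,x,y,z)
hsv=cv2.cvtColor(cv2.imread('pics/t8.png'),cv2.COLOR_BGR2HSV)
m=cv2.inRange(hsv,(14,50,190),(24,115,255)); m[:, :205]=0;m[:,262:]=0;m[:160]=0;m[245:]=0
ys,xs=np.nonzero(m);P=np.c_[xs,ys].astype(np.int32);(cx,cy),r=cv2.minEnclosingCircle(P[ys<207]);print('cup',cx,cy,r,onz(b,cx,cy,.044))
d=cv2.absdiff(cv2.imread('pics/t8.png'),cv2.imread('pics/t2.png')).max(2)>40
print('bystander diffs jar/blank/mallet/drawer front',[int(d[y0:y1,x0:x1].sum()) for x0,x1,y0,y1 in((244,268,134,162),(405,445,168,205),(385,420,125,160),(290,305,195,206))])
```

```text
[0.35799395 0.34214648 0.21085763] [0.89782798 0.28170497 0.33855905] 19.3167
cup 231.60714721679688 193.5 15.080035209655762 [0.57002122 0.34809296 0.044     ]
bystander diffs jar/blank/mallet/drawer front [0, 15, 0, 0]
```

View pics/c8.png

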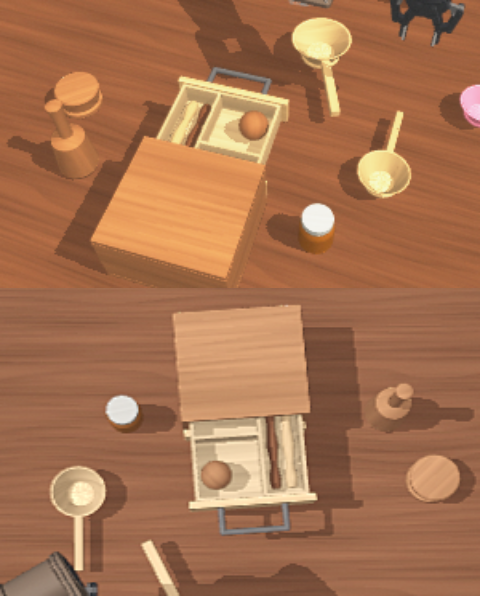

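Run:
```python
from h import *
import pickle;b=pickle.load(open('t2.pkl','rb'))
g=lambda n:cv2.cvtColor(cv2.imread('pics/'+n),cv2.COLOR_BGR2HSV)
for n,y0,y1 in(('t1.png',165,185),('t8.png',200,232)):
  h=g(n);m=cv2.inRange(h,(0,0,60),(180,45,200))
  for x in (312,320,328,336):
    ys=np.nonzero(m[y0:y1,x])[0]+y0
    if len(ys): print(n,x,ys.tolist(),onz(b,x,ys.mean(),.11).round(4))
A,B=cv2.imread('pics/t1.png'),cv2.imread('pics/t8.png')
for k,n in enumerate(('t1.png','t2.png','t8.png')):
  c=cv2.cvtColor(cv2.imread('pics/'+n),cv2.COLOR_BGR2GRAY)[165:208,402:448].astype(np.float32)
  if k==0:r=c
  print(n,cv2.phaseCorrelate(r,c))
```

```text
t1.png 312 [175, 176, 177] [0.6193 0.06   0.11  ]
t1.png 320 [175, 176] [0.6208 0.0322 0.11  ]
t1.png 328 [174, 175, 176] [0.6222 0.0044 0.11  ]
t1.png 336 [173, 174, 175] [ 0.6254 -0.0234  0.11  ]
t8.png 312 [216, 217, 218] [0.4768 0.0619 0.11  ]
t8.png 320 [216, 217, 218] [0.4764 0.0344 0.11  ]
t8.png 328 [215, 216, 217] [0.4796 0.0068 0.11  ]
t8.png 336 [214, 215, 216, 217] [ 0.4809 -0.0208  0.11  ]
t1.png ((0.0, 0.5), 1.0)
t2.png ((0.001265872536031054, 0.5314526032216946), 0.9415844472470107)
t8.png ((0.010451054433165297, 0.5192977533589946), 0.9890927773934823)
```

```bash
python3 -c "
from plant import ctrl
print(ctrl.sign_off())"
```

```text
the job is handed in; nothing more can be done
None
```

The job is done and handed in at about 19 s of the 72 s allowed; sign-off gives no verdict.

- **Drawer:** I pulled the top drawer by its bow handle until it stopped moving, with the pull at about 30 N. The gripper measured 146 mm of travel. In the last picture the bar had moved about 144 mm, which agrees within the roughly 3 mm a pixel covers. I had no finer check that it stayed exactly at its stop after I let go.
- **Ball:** I took the small pale dipper (not the pink one or the larger pale one) by its handle and tipped the ball out low over the pocket by rolling the dipper sideways. The last pictures show the ball in the big square pocket. In every picture the gripper held only the handle, clear of the ball.
- **Dipper:** It stands empty and upright on the bench, about 7 mm from where it started.
- **Other things:** The jar and mallet show no change between pictures. A first comparison flagged 15 changed pixels at the blank; an alignment check put its shift under 0.05 px, so I took that as a shadow. I did not measure the bottom drawer separately, but nothing came near it.

The gripper was clear of everything when I handed in.

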